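# Find the stamped sample crate and push it into the dispatch lane

## Task

One of the two plywood sample crates has a bean mark branded underneath: with the fingertips, tip each crate over towards the robot so that it lies on its side with its underside showing to the far side of the bench. When both lie, push the stamped one sideways, still on its side, until it is wholly between the two metal strips of the dispatch lane, and leave the blank one lying where it fell. Push only: do not lift or carry a crate, and leave the bowls and other things alone.

Things in the scene. Friction and masses are not known exactly. Their poses are not given: they have to be found in the camera images.
- crate_stamped: open-topped plywood crate, empty, loose, 70 mm deep (its x), 100 wide (y), 130 high (z), walls and floor 6 mm, 0.2-0.4 kg. Origin: centre of its underside; z out of the open top, +x away from the robot at the start. Its underside bears a dark branded mark, a bean in a ring 60 mm across; otherwise it is just like the other crate, and may stand left or right of the lane
- crate_blank: open-topped plywood crate, empty, loose, 70 mm deep (its x), 100 wide (y), 130 high (z), walls and floor 6 mm, 0.2-0.4 kg. Origin: centre of its underside; z out of the open top, +x away from the robot at the start. Underside bare; otherwise just like the other crate
- crate_stamped_center (a point): middle of the stamped crate, 65 mm above its underside. Pushed 95 mm up or higher on its far face it tips about its near bottom edge, overbalances at 0.55 rad and comes to lie 70 mm high, open top to the robot. 
- crate_blank_center (a point): middle of the blank crate, 65 mm above its underside. Pushed 95 mm up or higher on its far face it tips about its near bottom edge, overbalances at 0.55 rad and comes to lie 70 mm high, open top to the robot. 
- lane: dispatch lane, running away from the robot between the two crates: two aluminium strips flush with the bench, 400 mm long, 10 mm wide, their inner edges 190 mm apart. Origin: middle of the lane, on the bench; x along the lane, away from the robot, y across it to the left
- lane_far (a point): middle of the lane's end farthest from the robot, on the bench (200 mm from the lane's origin)
- stamped_bl (a point): point on the stamped crate's left side face (its +y face), half-way through its depth, at the underside edge; with the crate on its near side these four are the corners of its outline from above
- stamped_br (a point): point on the stamped crate's right side face (its -y face), half-way through its depth, at the underside edge; with the crate on its near side these four are the corners of its outline from above
- stamped_tl (a point): point on the stamped crate's left side face (its +y face), half-way through its depth, at the top edge; with the crate on its near side these four are the corners of its outline from above
- stamped_tr (a point): point on the stamped crate's right side face (its -y face), half-way through its depth, at the top edge; with the crate on its near side these four are the corners of its outline from above
- bowl_far_left: white porcelain tasting bowl, 90 mm across, 60 mm high, at the left of the lane's far end; not part of the job. Origin: centre of its underside
- bowl_far_right: same bowl, at the right of the lane's far end; not part of the job. Origin: centre of its underside
- bowl_left: same bowl, out to the left; not part of the job. Origin: centre of its underside
- tumbler: blue tumbler, 70 mm across, 85 mm high, out to the right; not part of the job. Origin: centre of its underside
- cupping_spoon: steel spoon 160 mm long, lying to the left; not part of the job. Origin: centre of its underside
- sample_jar: brown glass jar, 64 mm across, 110 mm high, out to the right; not part of the job. Origin: centre of its underside
Not all that is in view belongs to the job. What is shaped like the crate_blank but purple or red is not meant.

How it is judged:
By the outcome, as a careful person would: the job done as asked, in the order asked, and still so for the second after the job is handed in, with the robot touching nothing.
It also fails if it takes over 61 s, if anything falls off the work surface, if the arm or the gripper's body presses on something with over 40 N, if the wrist force passes 120 N, or if a joint passes its speed limit or range.

## Robot

A 6-joint arm with a two-finger parallel gripper is mounted at the origin on the work surface. World frame = base frame: x ahead of the robot, y to its left, z up, the work surface at z = 0. Lengths are in m, angles in rad, forces in N, time in s.
With the tool pointing down it reaches from about 0.4 to 0.825 m from the base axis. Payload 7 kg.
Tool frame: the origin (TCP) lies midway between the tips of the shut fingers; the grasp point (between the pads) lies 19 mm behind it; z points along the fingers, y is the line along which they close (so a half turn about z gives the same grasp; the last joint's range is limited). The gripper opens to 88 mm and grips with 3 to 60 N. Pads are 19 mm wide; open, the fingers measure 130 mm over their backs; the gripper's body (78 mm by 193 mm) begins 47 mm behind the grasp point.
Start: joints at [-0.928, 0.359, 0.012, 0, -1.224, -0.288], TCP at [0.234, -0.633, 0.227] pointing down, gripper open.
Joint ranges: [-3.07, 3.07], [-1.43, 2.12], [-1.02, 1.25], [-3.03, 1.67], [-3.05, -0], [-3.03, 3.03]. Speed limits (rad/s): [2.39, 2.39, 3.01, 3.14, 3.14, 3.14].

## Interface

Orientations are given as a rotation vector (axis times angle).
In Python, from cell import readout, grab_frame, ctrl gives the robot as it stands. The module is installed in compiled form; this text tells all that it offers.
- The arm moves only by the tool send_rows, never from a script. Its argument "steps" is one flat list of numbers, 4 for each row, row after row: the shift along the tool's x, y, z in cm, then the turn about the tool's z in rad. A call has 1 to 5 rows; each row is the pose to reach, as a shift and turn from the pose commanded when the call began, along the tool's axes at that moment; what a row does not reach only later rows make up. A row lasts 1/12 s, in which the tool goes at most 41.7 mm and 7.16 degrees, less where a joint would pass 70% of its speed; a pose out of reach is approached as far as the arm can. A call with a gripper value outside its range is refused whole. "jaw" is the opening, from -1 (shut) to 1 (fully open), set as the call begins (left out, the last holds). The fingers move at their own pace and stop on an object; "squeeze" is the grip in N (left out, the last holds). Time passes only in rows, so rows that repeat a pose let the fingers close. It gives the time, the measured TCP pose, the force, the opening and the grip force at its end, in the units of the state.
- readout.get_obs(): the state, without advancing time (a new reading comes with each control period).
- grab_frame(name): name is "scene" or "top" or "wrist"; returns a dict with "img" (400x640x3 uint8, blue, green, red), "depth" (400x640 float32, m along the optical axis (not along the pixel's ray), 0 where there is no reading), "mtx" (3x3 intrinsics, pixels), "world_from_camera" (4x4, takes a point from camera to world coordinates); the wrist camera has in their place "T_tool_cam" (4x4, takes a point from camera to tool coordinates, whose origin is the TCP and whose axes are the flange's). Camera axes: x right, y down, z forward; pixel columns grow to the right and rows downward; lengths in m; the calibration is good to about 2 mm. The wrist camera is an equidistant fisheye: a pixel r from the principal point sees the ray r / f radians off the axis. A picture is of the moment at which its call begins: read the wrist's pose just before it.
- ctrl.job_done(): hands the job in; it is judged then, once.
The state is a dict: "t": time; "qpos": joint angles; "qvel": joint speeds; "tau": joint torques, N m; "eef_pos": TCP position; "tcp_rot": TCP orientation; "force": force on the tool from outside, world axes, zero at the start; "torque": the same for the moment, N m; "finger_gap": finger opening in m; "finger_force": force on a finger pad.
Only numpy, scipy, OpenCV 4.12 (cv2) and the standard library are available. Lean on these libraries where they do the work, as an engineer would, in place of code of your own. Each camera call takes 0.05 s, during which the arm holds its last target. There are 200 camera calls.

## Working session

There is one attempt and no reset: what is moved stays moved. The work goes in short steps, Python scripts to look and compute and a tool call to move; the robot and the scene stay as the last step left them, time stands still between calls to the robot, and variables do not carry over. Pictures are saved under pics/ and viewed, at most 10 in all, crops included, and the job is handed in when it is done.

Besides the shell and the picture viewer there is one more tool, called after "Request:" as name(argument=value, ...), one argument or row to a line, values as JSON. send_rows: Moves the arm, as the interface text tells. Its arguments: {"type":"object","properties":{"steps":{"type":"array"},"jaw":{"type":"number"},"squeeze":{"type":"number"}},"required":["steps"]}

```bash
mkdir -p pics; cat > h.py <<'E'
import numpy as np, cv2
from cell import readout, grab_frame, ctrl
def pts(f):
    d=f["depth"];K=f["mtx"];T=f["world_from_camera"]
    v,u=np.mgrid[0:d.shape[0],0:d.shape[1]]
    P=np.stack([(u-K[0,2])/K[0,0]*d,(v-K[1,2])/K[1,1]*d,d],-1)
    W=P@T[:3,:3].T+T[:3,3]; W[d==0]=np.nan
    return W
E
python3 - <<'E'
from h import *
for n in ("scene","top"):
    f=grab_frame(n); cv2.imwrite(f"pics/{n}0.png",f["img"]); np.savez(f"{n}0.npz",**f)
    print(n,f["world_from_camera"].round(3).tolist(),f["mtx"].round(1).tolist())
o=readout.get_obs(); print({k:np.round(v,3).tolist() for k,v in o.items()})
E
```

```text
scene [[-0.889, 0.247, -0.385, 1.182], [0.457, 0.492, -0.741, 1.186], [0.006, -0.835, -0.551, 0.993], [0.0, 0.0, 0.0, 1.0]] [[505.7, 0.0, 318.0], [0.0, 505.7, 202.2], [0.0, 0.0, 1.0]]
top [[0.012, -0.998, 0.061, 0.48], [-1.0, -0.013, -0.014, -0.014], [0.015, -0.061, -0.998, 1.226], [0.0, 0.0, 0.0, 1.0]] [[393.9, 0.0, 319.9], [0.0, 393.9, 195.6], [0.0, 0.0, 1.0]]
{'t': 0.1, 'qpos': [-0.928, 0.359, 0.011, -0.0, -1.224, -0.288], 'qvel': [0.002, -0.004, 0.001, -0.001, 0.002, -0.0], 'tau': [-0.003, -58.416, 29.375, 7.016, 0.01, -0.0], 'eef_pos': [0.234, -0.633, 0.226], 'tcp_rot': [0.554, -3.092, -0.002], 'force': [0.254, -0.16, 0.271], 'torque': [0.015, -0.001, -0.02], 'finger_force': 0.0, 'finger_gap': 0.087}
```

View pics/scene0.png

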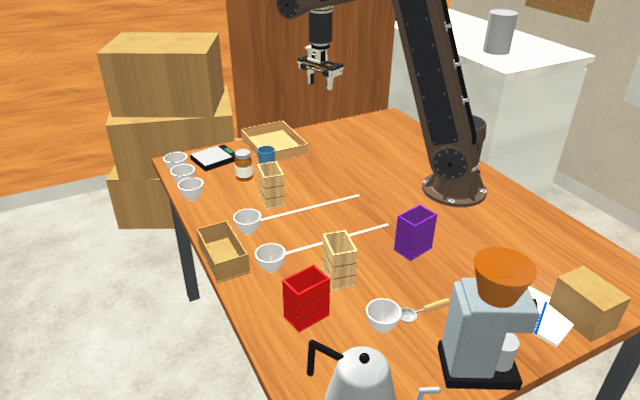

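View pics/top0.png

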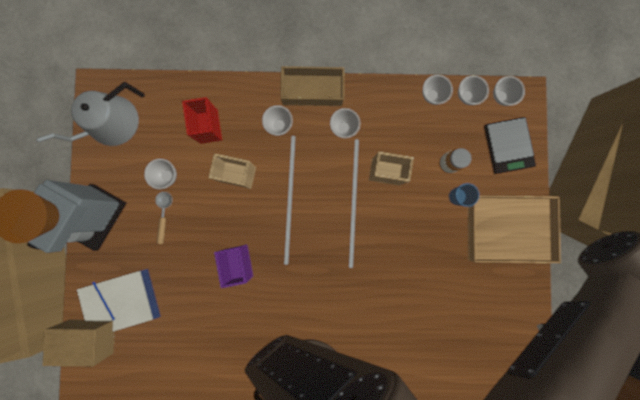

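The scene shows two tall plywood crates, at (340,258) and (271,185), with the lane strips between them.
Things that could be taken for a crate (top view pixels):
- left plywood crate (232,170)
- right plywood crate (392,167)
- red box (202,120)
- purple box (233,266)
- low trays (312,85) and (516,228)

I choose the two pale plywood crates beside the lane. Next I measure and take a close crop.

```bash
python3 - <<'E'
from h import *
from scipy import ndimage as nd
fs={n:dict(np.load(n+"0.npz")) for n in("top","scene")}
W=pts(fs["top"]); img=fs["top"]["img"]
S=pts(fs["scene"])
def rect(P): 
    r=cv2.minAreaRect(P[:,:2].astype(np.float32)); return np.round(r[0],4).tolist(),np.round(r[1],3).tolist(),round(r[2],1)
for nm,(u,v) in dict(left=(232,170),right=(392,167),red=(202,120),purple=(233,266)).items():
    for cam,w in(("top",W),("scene",S)):
        c=W[v-15:v+15,u-15:u+15].reshape(-1,3); c=np.nanmedian(c[c[:,2]>.02],0)
        m=(np.abs(w[...,0]-c[0])<.1)&(np.abs(w[...,1]-c[1])<.1)&(w[...,2]>.11)&(w[...,2]<.16)
        P=w[m]; print(nm,cam,len(P),np.round(np.nanpercentile(P[:,2],[50,95]),3),rect(P) if len(P)>10 else'')
for nm,(u,v) in dict(bfl=(278,121),bfr=(345,123),bl=(160,174),tray=(312,85),spoon=(164,200),jar=(457,160),tumb=(465,195)).items():
    p=W[v-30:v+30,u-32:u+32]; m=p[...,2]>.012; l,k=nd.label(m); 
    b=l==l[30,32] if l[30,32] else m
    P=p[b]; print(nm,np.nanpercentile(P,[2,98],axis=0).round(3).tolist())
hsv=cv2.cvtColor(img,cv2.COLOR_BGR2HSV)
m=((hsv[...,1]<60)&(hsv[...,2]>110)&(np.abs(W[...,2])<.01)).astype(np.uint8)
n,l,s,_=cv2.connectedComponentsWithStats(m)
for i in range(1,n):
    if s[i,3]>80: P=W[l==i]; print("strip",s[i].tolist(),rect(P),np.percentile(P,[1,99],axis=0).round(3).tolist())
a=cv2.resize(fs["top"]["img"][130:210,190:430],None,fx=3,fy=3); b=cv2.resize(fs["scene"]["img"][150:300,220:380],None,fx=2,fy=2)
c=np.zeros((240+300,720,3),np.uint8); c[:240]=a; c[240:,:320]=b; cv2.imwrite("pics/crop0.png",c)
E
```

```text
left top 412 [0.128 0.132] ([0.6445, 0.2603], [0.203, 0.107], 49.8)
left scene 613 [0.124 0.132] ([0.6453, 0.2637], [0.201, 0.107], 49.5)
right top 356 [0.128 0.132] ([0.6326, -0.2338], [0.101, 0.071], 81.6)
right scene 312 [0.122 0.132] ([0.6321, -0.2301], [0.113, 0.072], 81.9)
red top 422 [0.127 0.131] ([0.7674, 0.3224], [0.102, 0.071], 9.6)
red scene 698 [0.124 0.132] ([0.7672, 0.327], [0.104, 0.075], 11.4)
purple top 372 [0.128 0.132] ([0.3464, 0.2183], [0.1, 0.072], 12.4)
purple scene 492 [0.123 0.132] ([0.3464, 0.2215], [0.107, 0.075], 10.9)
bfl [[0.738, 0.012, 0.013], [0.856, 0.143, 0.07]]
bfr [[0.731, -0.14, 0.012], [0.847, -0.009, 0.07]]
bl [[0.545, 0.406, 0.012], [0.651, 0.488, 0.062]]
tray [[0.804, -0.095, 0.014], [0.938, 0.093, 0.072]]
spoon [[0.449, 0.405, 0.012], [0.625, 0.488, 0.061]]
jar [[0.631, -0.455, 0.02], [0.688, -0.4, 0.113]]
tumb [[0.478, -0.572, 0.014], [0.649, -0.405, 0.109]]
strip [284, 136, 11, 129, 542] ([0.5413, 0.0643], [0.014, 0.401], 87.6) [[0.345, 0.052, -0.006], [0.738, 0.078, 0.005]]
strip [349, 139, 10, 129, 542] ([0.5345, -0.1358], [0.013, 0.401], 87.7) [[0.338, -0.149, -0.005], [0.73, -0.123, 0.005]]
```

View pics/crop0.png

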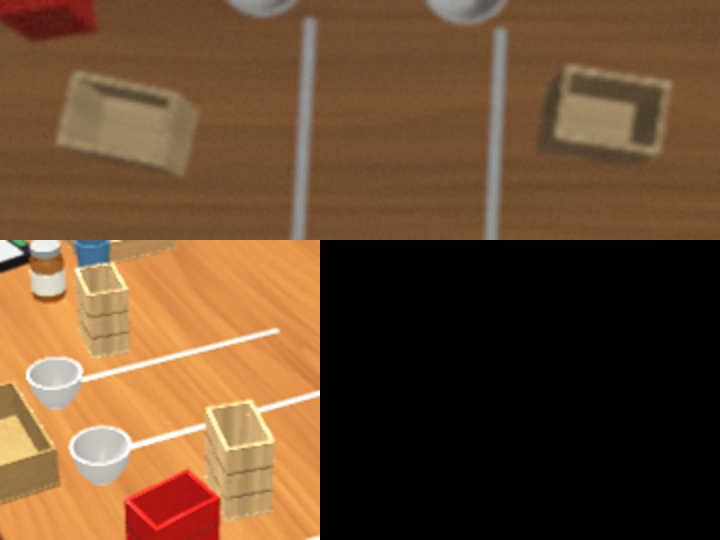

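The crop confirms it: both are pale, open plywood crates, left at top (232,170) and right at top (392,167). The left one's rectangle was spoiled by its red neighbour, so I redo it along with the strip directions.

```bash
cat >> h.py <<'E'
from scipy.spatial.transform import Rotation as R
def plan(p,yaw=None):
    "shift in tool axes (cm) and turn for TCP target p, tool x at world angle yaw (deg)"
    o=readout.get_obs(); M=R.from_rotvec(o["tcp_rot"]).as_matrix()
    a=np.degrees(np.arctan2(M[1,0],M[0,0])); t=0 if yaw is None else -(yaw-a+180)%360-180
    print("t",round(o["t"],2),"pos",o["eef_pos"].round(4),"toolx",round(a,1),"tilt",M[2].round(3),"shift",(100*M.T@(np.array(p)-o["eef_pos"])).round(2),"turn",np.radians(t).round(3))
E
python3 - <<'E'
from h import *
for n in("top","scene"):
    f=dict(np.load(n+"0.npz")); W=pts(f); h=cv2.cvtColor(f["img"],cv2.COLOR_BGR2HSV)
    m=(np.hypot(W[...,0]-.63,W[...,1]-.225)<.085)&(W[...,2]>.12)&(W[...,2]<.14)&(h[...,0]>10)&(h[...,0]<35)
    P=W[m]; print(n,m.sum(),cv2.minAreaRect(P[:,:2].astype(np.float32)))
    m=(np.hypot(W[...,0]-.767,W[...,1]-.323)<.08)&(W[...,2]>.12)
    print("red",cv2.boxPoints(cv2.minAreaRect(W[m][:,:2].astype(np.float32))).round(3).tolist())
f=dict(np.load("top0.npz")); W=pts(f); h=cv2.cvtColor(f["img"],cv2.COLOR_BGR2HSV)
m=((h[...,1]<60)&(h[...,2]>110)&(np.abs(W[...,2])<.01))
for lo in(284,349):
    q=m.copy(); q[:,:lo]=0; q[:,lo+12:]=0; P=W[q]; P=P[P[:,0]<.73]; print(np.polyfit(P[:,0],P[:,1],1))
plan([.70,-.243,.23],171.6)
E
```

```text
top 281 ((0.6183375716209412, 0.2286072075366974), (0.10137680917978287, 0.0702851414680481), 78.35018157958984)
red [[0.7110000252723694, 0.3490000069141388], [0.7229999899864197, 0.27900001406669617], [0.8240000009536743, 0.29600000381469727], [0.8119999766349792, 0.3659999966621399]]
scene 331 ((0.618168294429779, 0.23276180028915405), (0.10615943372249603, 0.07187282294034958), 78.41915130615234)
red [[0.7089999914169312, 0.3540000021457672], [0.7239999771118164, 0.2800000011920929], [0.824999988079071, 0.30000001192092896], [0.8100000023841858, 0.37400001287460327]]
[-0.04002161  0.08584443]
[-0.04069469 -0.11394764]
t 0.1 pos [ 0.2343 -0.6326  0.2257] toolx -159.7 tilt [ 0.     0.001 -1.   ] shift [-57.2   20.36  -0.4 ] turn 0.501
```

Request:
send_rows(
  steps=[-3.8,1.35,0,0.1,-7.6,2.7,0,0.2,-11.4,4.05,0,0.3,-15.2,5.4,0,0.4,-19,6.8,0,0.5],
  jaw=-0.1,
)

```text
t: 0.52
eef_pos: [0.3899, -0.5017, 0.2262]
tcp_rot: [-0.236, -3.132, -0.001]
force: [0.6, 0.2, 0.7]
finger_gap: 0.0598
finger_force: 0.0
```

```bash
python3 -c "
from h import *
plan([.697,-.2425,.226],171.6)"
```

```text
t 0.52 pos [ 0.3899 -0.5017  0.2262] toolx 171.4 tilt [ 0.001  0.    -1.   ] shift [-2.647e+01  3.024e+01  2.000e-02] turn -0.004
```

Request:
send_rows(
  steps=[-2.6,3.0,0,0,-5.3,6.0,0,0,-7.9,9.0,0,0,-10.6,12.1,0,0,-13.2,15.1,0,0],
)

```text
t: 0.93
eef_pos: [0.5426, -0.3711, 0.2263]
tcp_rot: [-0.228, -3.133, -0.0]
force: [0.6, -1.5, 1.1]
finger_gap: 0.0395
finger_force: 0.0
```

Request:
send_rows(
  steps=[-2.6,3.0,0,0,-5.3,6.0,0,0,-7.9,9.0,0,0,-10.6,12.1,0,0,-13.2,15.1,0,0],
)

```text
t: 1.35
eef_pos: [0.6951, -0.2408, 0.2261]
tcp_rot: [-0.228, -3.133, -0.0]
force: [0.7, -0.4, -0.0]
finger_gap: 0.0394
finger_force: 0.0
```

```bash
python3 -c "
from h import *
plan([.697,-.2425,.115],171.6)
f=grab_frame('wrist');cv2.imwrite('pics/w1.png',f['img'])"
```

```text
t 1.35 pos [ 0.6951 -0.2408  0.2261] toolx 171.7 tilt [ 0.001  0.    -1.   ] shift [-0.22 -0.14 11.11] turn 0.002
```

View pics/w1.png

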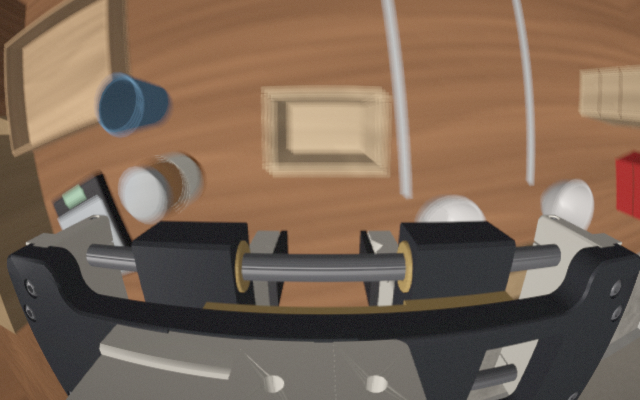

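The wrist view shows the right crate at (327,132), squarely in front of the fingers (260–390, 265) and centred on them. I descend and push.

Request:
send_rows(
  steps=[-0.3,0,3.5,0,-0.4,0,7,0,-0.4,0,10,0,-0.4,0,11.2,0,-0.4,0,11.2,0],
)

```text
t: 1.82
eef_pos: [0.6955, -0.2427, 0.1102]
tcp_rot: [-0.228, -3.126, -0.001]
force: [-0.7, 0.1, 0.2]
finger_gap: 0.0394
finger_force: 0.0
```

Request:
send_rows(
  steps=[0.7,0,0,0,1.4,0,0,0,2.1,0,0,0,2.8,0,0,0,3.5,0,0,0],
)

```text
t: 2.23
eef_pos: [0.6636, -0.2382, 0.1169]
tcp_rot: [0.227, 3.129, -0.001]
force: [0.6, 0.3, 2.3]
finger_gap: 0.0393
finger_force: 0.8
```

Request:
send_rows(
  steps=[0.7,0,0,0,1.4,0,0,0,2.1,0,0,0,2.8,0,0,0,3.5,0,0,0],
)

```text
t: 2.65
eef_pos: [0.6276, -0.2328, 0.1144]
tcp_rot: [-0.228, -3.133, -0.0]
force: [0.9, 0.3, 0.8]
finger_gap: 0.0392
finger_force: 0.3
```

```bash
cat >> h.py <<'E'
def look(c,r=.13,zlo=.02,zhi=.16):
    for n in("top","scene"):
        f=grab_frame(n); W=pts(f); m=(np.hypot(W[...,0]-c[0],W[...,1]-c[1])<r)&(W[...,2]>zlo)&(W[...,2]<zhi)
        h=cv2.cvtColor(f["img"],cv2.COLOR_BGR2HSV); m&=(h[...,0]>8)&(h[...,0]<35)&(h[...,1]>40)
        P=W[m]; q=cv2.minAreaRect(P[:,:2].astype(np.float32)); print(n,m.sum(),np.percentile(P[:,2],[50,95]).round(3),np.round(q[0],3),np.round(q[1],3),round(q[2],1))
    return f
E
python3 -c "
from h import *
plan([.697,-.2425,.115],171.6)
look((.56,-.23))"
```

```text
t 2.65 pos [ 0.6276 -0.2328  0.1144] toolx 171.7 tilt [ 0.001  0.    -1.   ] shift [-7.    0.05 -0.06] turn 0.001
top 746 [0.095 0.143] [ 0.593 -0.228] [0.1   0.107] 81.7
scene 1039 [0.083 0.133] [ 0.597 -0.223] [0.11  0.125] 81.5
```

Request:
send_rows(
  steps=[0.5,0,0,0,1.0,0,0,0,1.5,0,0,0,1.5,0,0,0,1.5,0,0,0],
)

```text
t: 3.17
eef_pos: [0.6135, -0.2308, 0.1146]
tcp_rot: [-0.228, -3.133, 0.0]
force: [0.0, -0.1, -0.2]
finger_gap: 0.0394
finger_force: 0.0
```

Request:
send_rows(
  steps=[0.5,0,0,0,0.5,0,0,0,0.5,0,-1,0,0.5,0,-4,0,0.5,0,-8,0],
)

```text
t: 3.58
eef_pos: [0.607, -0.2297, 0.1928]
tcp_rot: [-0.228, -3.127, -0.001]
force: [0.7, 0.0, -0.1]
finger_gap: 0.0394
finger_force: 0.0
```

```bash
python3 -c "
from h import *
plan([.697,-.2425,.226],168.4)
f=look((.53,-.22))
cv2.imwrite('pics/s2.png',cv2.resize(f['img'][130:300,160:420],None,fx=3,fy=3))"
```

```text
t 3.58 pos [ 0.607  -0.2297  0.1928] toolx 171.7 tilt [ 0.006  0.    -1.   ] shift [-9.07  0.04 -3.38] turn 0.057
top 1557 [0.069 0.073] [ 0.53  -0.219] [0.1  0.13] 81.7
scene 1025 [0.067 0.073] [ 0.53  -0.214] [0.115 0.132] 80.9
```

View pics/s2.png

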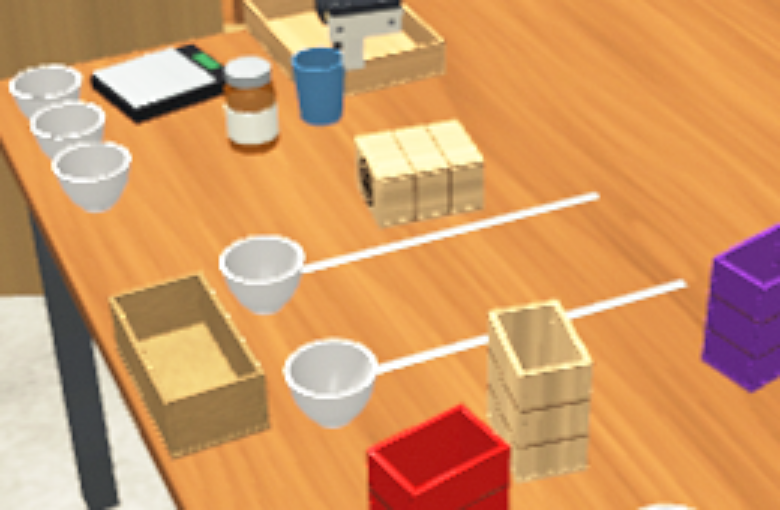

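The right crate lies flat, 70 mm high, and the dark mark shows on its underside at (365,185), so it is the stamped one. Next is the left crate.

```bash
python3 -c "
from h import *
plan([.6846,.2158,.205],168.4)"
```

```text
t 3.68 pos [ 0.6126 -0.2314  0.2027] toolx 171.8 tilt [-0.011 -0.002 -1.   ] shift [-0.71 45.29 -0.3 ] turn 0.058
```

Request:
send_rows(
  steps=[-0.2,3.6,-0.5,0.01,-0.3,7.3,-1,0.02,-0.4,11,-1,0.03,-0.5,14.7,-1,0.04,-0.5,18.5,-1,0.058],
)

```text
t: 4.1
eef_pos: [0.6411, -0.0463, 0.2058]
tcp_rot: [0.32, 3.124, 0.0]
force: [0.5, 0.1, -0.2]
finger_gap: 0.0391
finger_force: 0.0
```

Request:
send_rows(
  steps=[0,3.8,0,0,0,7.6,0,0,0,11.4,0,0,0,15.2,0,0,0,19,0,0],
)

```text
t: 4.52
eef_pos: [0.6793, 0.1403, 0.2057]
tcp_rot: [0.318, 3.124, 0.001]
force: [0.7, 0.4, 0.6]
finger_gap: 0.0392
finger_force: 0.0
```

```bash
python3 -c "
from h import *
plan([.6846,.2158,.205],168.4)"
```

```text
t 4.52 pos [0.6793 0.1403 0.2057] toolx 168.4 tilt [-0.001  0.001 -1.   ] shift [1.   7.5  0.07] turn -0.001
```

Request:
send_rows(
  steps=[0.3,3.5,0,0,0.7,7.4,0,0,0.7,7.4,3,0,0.7,7.4,6,0,0.7,7.4,9,0],
)

```text
t: 4.93
eef_pos: [0.6874, 0.2138, 0.1147]
tcp_rot: [0.316, 3.124, 0.002]
force: [0.1, -0.1, -1.1]
finger_gap: 0.0394
finger_force: 0.0
```

```bash
python3 -c "
from h import *
plan([.6846,.2158,.115],168.4)"
```

```text
t 4.93 pos [0.6874 0.2138 0.1147] toolx 168.5 tilt [-0.002  0.001 -1.   ] shift [ 0.31  0.14 -0.03] turn 0.001
```

Request:
send_rows(
  steps=[0.8,0.1,0,0,1.6,0.1,0,0,2.4,0.1,0,0,3.1,0.1,0,0,3.8,0.1,0,0],
)

```text
t: 5.35
eef_pos: [0.6506, 0.2216, 0.1176]
tcp_rot: [0.318, 3.122, 0.004]
force: [0.9, 0.1, 1.7]
finger_gap: 0.0394
finger_force: 0.5
```

Request:
send_rows(
  steps=[0.7,0,0,0,1.4,0,0,0,2.1,0,0,0,2.8,0,0,0,3.5,0,0,0],
)

```text
t: 5.77
eef_pos: [0.6149, 0.228, 0.1146]
tcp_rot: [-0.319, -3.125, -0.0]
force: [0.3, -0.9, 1.0]
finger_gap: 0.0394
finger_force: 0.3
```

Request:
send_rows(
  steps=[0.5,0,0,0,1.0,0,0,0,1.5,0,0,0,1.8,0,0,0,1.8,0,0,0],
)

```text
t: 6.18
eef_pos: [0.5974, 0.2316, 0.1145]
tcp_rot: [-0.318, -3.125, 0.0]
force: [0.6, -0.4, 0.8]
finger_gap: 0.0397
finger_force: 0.0
```

Request:
send_rows(
  steps=[0.2,0,0,0,0.2,0,0,0,0.2,0,-1,0,0.2,0,-4,0,0.2,0,-8,0],
)

```text
t: 6.6
eef_pos: [0.5946, 0.2308, 0.1928]
tcp_rot: [-0.319, -3.12, 0.006]
force: [0.5, -0.5, 0.3]
finger_gap: 0.0393
finger_force: 0.0
```

```bash
python3 -c "
from h import *
plan([.6846,.2158,.115],168.4)
f=look((.52,.25));print('R');look((.53,-.22))
cv2.imwrite('pics/s3.png',cv2.resize(f['img'][130:330,160:460],None,fx=2.6,fy=2.6))"
```

```text
t 6.6 pos [0.5946 0.2308 0.1928] toolx 168.3 tilt [ 0.005 -0.005 -1.   ] shift [-9.16  0.38  7.74] turn -0.001
top 1438 [0.069 0.073] [0.512 0.25 ] [0.102 0.12 ] 78.3
scene 1633 [0.068 0.073] [0.516 0.253] [0.108 0.134] 78.4
R
top 1569 [0.069 0.073] [ 0.53  -0.219] [0.101 0.13 ] 81.7
scene 990 [0.066 0.073] [ 0.529 -0.215] [0.114 0.134] 81.7
```

View pics/s3.png

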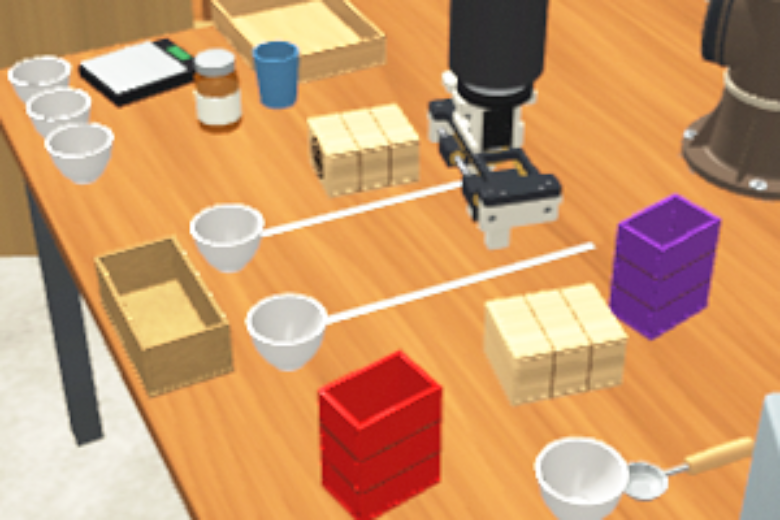

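The blank crate lies on its side with a bare underside at (510,360), and the stamped one has its mark at (317,158). Now I move to the stamped crate's right side with the tool turned.

```bash
python3 -c "
from h import *
plan([.524,-.3085,.2],81.7); plan([.524,-.3085,.2],-98.3); print(readout.get_obs()['qpos'].round(2))"
```

```text
t 6.8 pos [0.597  0.2324 0.1969] toolx 168.3 tilt [-0.003  0.003 -1.   ] shift [ -3.77 -54.45  -0.46] turn 1.512
t 6.8 pos [0.597  0.2324 0.1969] toolx 168.3 tilt [-0.003  0.003 -1.   ] shift [ -3.77 -54.45  -0.46] turn -1.629
[ 0.68  0.32 -0.11  0.   -1.13 -2.45]
```

Request:
send_rows(
  steps=[-0.2,-3.6,0,-0.12,-0.5,-7.2,0,-0.24,-0.7,-10.8,0,-0.36,-1,-14.4,0,-0.48,-1.2,-18,0,-0.6],
  jaw=0.35,
)

```text
t: 7.22
eef_pos: [0.5706, 0.0515, 0.1938]
tcp_rot: [0.628, -3.077, 0.0]
force: [1.6, -0.7, 0.4]
finger_gap: 0.0586
finger_force: 0.0
```

```bash
python3 -c "
from h import *
plan([.524,-.3085,.2],-98.3); print(readout.get_obs()['qpos'].round(2))"
```

```text
t 7.22 pos [0.5706 0.0515 0.1938] toolx -156.9 tilt [ 0.001  0.    -1.   ] shift [ 18.41 -31.29  -0.59] turn -1.023
[ 0.43  0.22 -0.26 -0.   -1.09 -1.6 ]
```

Request:
send_rows(
  steps=[1.9,-3.2,0,-0.12,3.8,-6.4,0,-0.24,5.7,-9.6,0,-0.36,7.6,-12.8,0,-0.48,9.2,-15.7,0,-0.6],
)

```text
t: 7.63
eef_pos: [0.5461, -0.1287, 0.194]
tcp_rot: [1.507, -2.755, -0.001]
force: [-0.1, 0.2, -0.2]
finger_gap: 0.0592
finger_force: 0.0
```

```bash
python3 -c "
from h import *
plan([.524,-.3085,.2],-98.3)"
```

```text
t 7.63 pos [ 0.5461 -0.1287  0.194 ] toolx -122.7 tilt [ 0.001  0.001 -1.   ] shift [16.33 -7.84 -0.59] turn -0.425
```

Request:
send_rows(
  steps=[3.3,-1.6,0,-0.11,6.6,-3.2,0,-0.22,9.9,-4.8,0,-0.33,13.2,-6.3,0,-0.425,16.2,-7.8,0,-0.425],
)

```text
t: 8.05
eef_pos: [0.5235, -0.307, 0.1938]
tcp_rot: [2.054, -2.376, -0.002]
force: [0.5, -0.1, 0.1]
finger_gap: 0.0592
finger_force: 0.0
```

```bash
python3 -c "
from h import *
plan([.524,-.3085,.035],-98.3)"
```

```text
t 8.05 pos [ 0.5235 -0.307   0.1938] toolx -98.3 tilt [-0.     0.001 -1.   ] shift [ 0.15 -0.1  15.88] turn 0.0
```

Request:
send_rows(
  steps=[0,0,3.8,0,0,0,7.6,0,0,0,11.4,0,0,0,15,0,0,0,15.9,0],
)

```text
t: 8.47
eef_pos: [0.5201, -0.304, 0.0293]
tcp_rot: [2.043, -2.38, -0.014]
force: [-1.8, 0.4, -1.0]
finger_gap: 0.0591
finger_force: 0.0
```

Request:
send_rows(
  steps=[-0.5,0,0,0,-1.4,0,0,0,-2.4,0,0,0,-3.4,0,0,0,-4.4,0,0,0],
)

```text
t: 8.88
eef_pos: [0.5329, -0.2607, 0.0379]
tcp_rot: [-2.048, 2.38, -0.005]
force: [-0.1, -2.7, 2.9]
finger_gap: 0.0593
finger_force: 1.6
```

Request:
send_rows(
  steps=[-1,0,0,0,-2,0,0,0,-3,0,0,0,-4,0,0,0,-5,0,0,0],
)

```text
t: 9.3
eef_pos: [0.5389, -0.2111, 0.0357]
tcp_rot: [-2.048, 2.382, -0.0]
force: [-0.9, -3.2, 1.6]
finger_gap: 0.0592
finger_force: 1.6
```

```bash
python3 -c "
from h import *
plan([.524,-.3085,.035],-98.3); look((.54,-.15),zlo=.055,zhi=.08,r=.1)"
```

```text
t 9.3 pos [ 0.5389 -0.2111  0.0357] toolx -98.6 tilt [ 0. -0. -1.] shift [9.85 0.02 0.07] turn -0.005
top 246 [0.069 0.073] [ 0.49  -0.134] [0.084 0.03 ] 83.5
scene 752 [0.069 0.074] [ 0.537 -0.152] [0.127 0.133] 81.0
```

Request:
send_rows(
  steps=[-1,0,0,0,-2,0,0,0,-3,0,0,0,-4,0,0,0,-5,0,0,0],
)

```text
t: 9.82
eef_pos: [0.5461, -0.1616, 0.0352]
tcp_rot: [2.048, -2.382, -0.001]
force: [0.4, -1.2, -1.3]
finger_gap: 0.0592
finger_force: 0.7
```

Request:
send_rows(
  steps=[-1,0,0,0,-2,0,0,0,-3,0,0,0,-4,0,0,0,-5,0,0,0],
)

```text
t: 10.23
eef_pos: [0.5539, -0.1122, 0.0356]
tcp_rot: [2.048, -2.382, -0.0]
force: [-0.4, -1.9, 0.1]
finger_gap: 0.0589
finger_force: 0.7
```

Request:
send_rows(
  steps=[-0.8,0,0,0,-1.4,0,0,0,-1.6,0,0,0,-1.6,0,0,0],
)

```text
t: 10.57
eef_pos: [0.5564, -0.0968, 0.0357]
tcp_rot: [-2.049, 2.381, -0.0]
force: [-0.2, -0.6, -0.3]
finger_gap: 0.0592
finger_force: 0.0
```

Request:
send_rows(
  steps=[1,0,0,0,3,0,0,0,6,0,0,0,8,0,-2,0,9,0,-6,0],
)

```text
t: 10.98
eef_pos: [0.5385, -0.1888, 0.0917]
tcp_rot: [2.041, -2.38, -0.011]
force: [1.9, -0.6, -0.1]
finger_gap: 0.0589
finger_force: 0.0
```

Request:
send_rows(
  steps=[2,0,-4,0,4,0,-8,0,6,0,-11,0,8,0,-11,0,8,0,-11,0],
)

```text
t: 11.4
eef_pos: [0.5311, -0.2693, 0.2087]
tcp_rot: [-2.043, 2.382, -0.007]
force: [0.6, -0.2, -0.9]
finger_gap: 0.0592
finger_force: 0.0
```

```bash
python3 -c "
from h import *
f=look((.55,-.035),zlo=.055,zhi=.08,r=.11); look((.515,.25))
plan([.5,-.3,.2])
a=f['img'][130:330,160:460]; b=grab_frame('top')['img'][60:300,140:460]
c=np.zeros((600,500,3),np.uint8); c[:300,:450]=cv2.resize(a,(450,300)); c[300:,:400]=cv2.resize(b,(400,300)); cv2.imwrite('pics/s4.png',c)"
```

```text
top 426 [0.069 0.073] [ 0.56  -0.013] [0.054 0.129] 81.9
scene 838 [0.07  0.074] [ 0.557 -0.029] [0.111 0.132] 82.4
top 1643 [0.069 0.073] [0.517 0.249] [0.102 0.13 ] 78.3
scene 1707 [0.068 0.073] [0.516 0.253] [0.108 0.133] 78.0
t 11.6 pos [ 0.53   -0.2656  0.2049] toolx -98.7 tilt [-0.     0.001 -1.   ] shift [3.85 2.45 0.49] turn 0.0
```

View pics/s4.png

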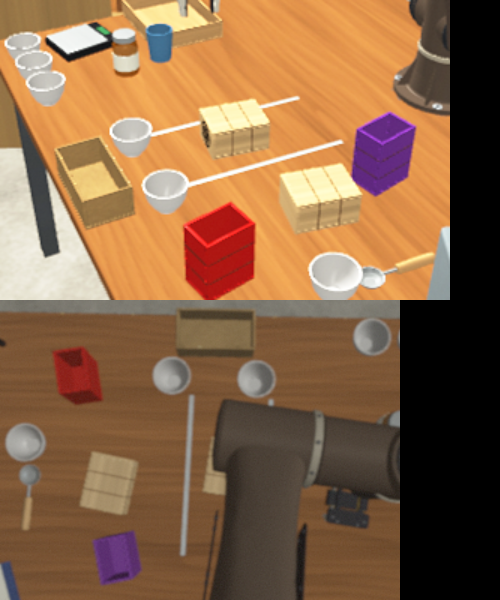

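The stamped crate at (235,127) lies wholly between the strips, with its centre near (0.557, −0.036) and about 35 mm spare on each side. The blank crate at (320,197) has not moved, and the gripper is clear.

```bash
python3 -c "
from cell import ctrl
print(ctrl.job_done())"
```

```text
the job is handed in; nothing more can be done
None
```

Both crates were tipped towards the robot; the stamped one (right) was pushed on its side into the lane, the blank one lies where it fell, and the job was handed in at about 12 s (verdict not shown).

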